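# Fetch the balancing arbor from its case and leave the case as it was

### The arm

A 6-joint arm with a two-finger parallel gripper is mounted at the origin on the work surface. World frame = base frame: x ahead of the robot, y to its left, z up, the work surface at z = 0. Lengths are in m, angles in rad, forces in N, time in s.
With the tool pointing down it reaches from about 0.375 to 0.925 m from the base axis. Payload 5.7 kg.
Tool frame: the origin (TCP) lies at the very end of the fingers, on their centre line; the grasp point (between the pads) lies 19 mm behind it; z points along the fingers, y is the line along which they close (so a half turn about z gives the same grasp; the last joint's range is limited). The gripper opens to 88 mm and grips with 3 to 60 N. Pads are 20 mm wide; open, the fingers measure 115 mm over their backs; the gripper's body (75 mm by 178 mm) begins 61 mm behind the grasp point.
Start: joints at [1.128, 0.359, 1.51, -0, 1.272, -0.115], TCP at [0.193, 0.568, 0.193] pointing down, gripper open.
Joint ranges: [-2.97, 2.97], [-1.01, 2.36], [0.21, 2.38], [-0.96, 4.11], [0.2, 2.71], [-2.98, 2.98]. Speed limits (rad/s): [2.39, 2.39, 3.14, 3.14, 3.14, 3.14].

### API

Orientations are given as a 3x3 rotation matrix whose columns are the frame's x, y, z axes.
In Python, from workcell import bot gives the robot as it stands. Calls block until the motion is done:
- bot.goto(position, orientation): joint-space move of the TCP to a pose.
- bot.move_l(position, velocity=0.15, rotation=None): straight line of the TCP; rotation=None keeps the orientation; velocity is the mean speed in m/s.
- bot.movej(angles): joint-space move.
- bot.ungrasp() and bot.grab(newtons=None): open the fingers fully, or close them until they stop; newtons is the grip in N (None keeps the last).
- bot.sleep(seconds).
- bot.solve_ik(position, orientation): joint angles nearest the present ones, or None.
- bot.camera(name): name is "scene" or "top" or "wrist"; returns a dict with "img" (420x560x3 uint8, blue, green, red), "K" (3x3 intrinsics, pixels), "distortion" ([k1, k2, p1, p2, k3] as OpenCV has them; the pictures are not rectified), "rvec" (rotation vector, rad) and "tvec" (3), from world to camera coordinates, as OpenCV has them; the wrist camera has in their place "hand_eye" (4x4, takes a point from camera to tool coordinates, whose origin is the TCP and whose axes are the flange's). Camera axes: x right, y down, z forward; pixel columns grow to the right and rows downward; lengths in m; the calibration is good to about 2 mm. A picture is of the moment at which its call begins: read the wrist's pose just before it. There is no depth.
A pose or a line that the arm cannot do raises bot.IKError and nothing moves.
- bot.finish_job(): hands the job in; it is judged then, once.
Readings, each from a call of its own:
- bot.get_t(): time.
- bot.get_joint_positions(): joint angles.
- bot.get_qd(): joint speeds.
- bot.get_joint_torque(): joint torques, N m.
- bot.get_tool_pos(): TCP position.
- bot.get_eef_rot(): TCP orientation.
- bot.get_wrist_force(): force on the tool from outside, world axes, zero at the start.
- bot.get_ft_torque(): the same for the moment, N m.
- bot.get_gripper_width(): opening from 0.0 (shut) to 1.0 (fully open).
- bot.get_grip_force(): force on a finger pad.
Only numpy, scipy, OpenCV 4.12 (cv2) and the standard library are available. Lean on these libraries where they do the work, as an engineer would, in place of code of your own. Each camera call takes 0.05 s, during which the arm holds its last target. There are 200 camera calls.

### The job

The brass balancing arbor lies in the case with the clear lid, but a bronze shaft sleeve and a zinc clip-on weight stand on that lid: first stand both upright on the black rubber mat. Then open the lid, lift the arbor out and lay it gently in the pair of V-blocks, its thick middle collar midway between the two blocks. Finally close the lid fully and stand the sleeve and the weight back upright on it, each one where it stood before.

Things in the scene. Friction and masses are not known exactly. Their poses are not given: they have to be found in the camera images.
- case: Grey plastic case, fixed, 180 x 260 x 62 mm (x, y, z), walls 5 mm. Origin: centre of its underside; x points from the handle side (front) to the hinge, y along the hinge. Closed, its flat lid has its top 68.5 mm above the origin. Floor 5 mm high. Two dark V-seats inside at y = -50 and +50 mm carry the arbor along y, axis at x = -22 mm, z = 34 mm. Behind x = 39 mm a fixed insert, 29 mm high.
- lid (a joint): Angle of the case's lid (clear plastic in a grey rim, 180 x 260 x 6 mm): 0 closed, grows as it swings up and away from the robot, 1.57 upright, stop at 1.9. Hinge axis along the case's y through its x = 90, z = 62.5 mm. The hinge is stiff: the lid stays wherever it is left; 1 to 4 N at the handle moves it.
- lid_handle (a point): Centre of the black grip on the lid's front tab: a bar 18 mm in diameter, 26 mm long along the case's y, 32 mm in front of the case and, closed, 65.5 mm above its origin; 212 mm from the hinge axis, 3 mm above the lid's underside. The tab is 24 mm wide, 8 mm thick. Pinched from above across its 26 mm (along the case's y), it can turn between the fingers as the lid swings.
- arbor: Brass balancing arbor, a stepped round shaft 200 mm long along its own y, lying level in the case under the lid; origin on its axis at mid-length. Middle collar 30 mm in diameter, 56 mm long (grip here), then 22 mm in diameter out to 70 mm from the middle, ends 16 mm. The same both ways round. About 0.7 kg. From its axis it is 63 mm to the inside of the case's front wall, 112 mm to the hinge.
- sleeve: Bronze shaft sleeve, a plain tube standing on end: 48 mm outside, 38 mm inside, 70 mm high. Origin: centre of its underside, z up. About 0.4 kg. At the start it stands on the lid.
- weight: Zinc clip-on weight that stands on the lid at the start: block 54 x 32 x 38 mm (x, y, z) with two screws on top and a slot 10 mm wide, 14 mm deep along x in its underside. Origin: centre of its underside, z up. Grip across the 32 mm (its y). About 0.4 kg. (A smaller one with one screw, beyond the case, is not part of the job.)
- vstand: Two dark steel V-blocks on a steel base plate 76 x 150 x 12 mm, fixed. Origin: centre of the plate's underside. The blocks are at y = -50 and +50 mm, each 20 mm thick, 58 mm wide, tops 53 mm high, 90 degree V along y. They take the arbor's 22 mm parts; seated, its axis lies along y over x = 0, 52 mm above the origin, with the collar in the 80 mm gap between the blocks.
- mat: Black ribbed rubber mat, 240 x 150 x 4 mm (x, y, z), fixed, the place to set things aside. Origin: centre of its underside; its top is 4 mm above it.
Not all that is in view belongs to the job. There is more than one size of the sleeve; the job needs the middle-sized.

How it is judged:
By the outcome, as a careful person would: the job done as asked, in the order asked, and still so for the second after the job is handed in, with the robot touching nothing.
It also fails if it takes over 144 s, if anything falls off the work surface, if the arm or the gripper's body presses on something with over 40 N, if the wrist force passes 120 N, or if a joint passes its speed limit or range.

## Working session

There is one attempt and no reset: what is moved stays moved. The work goes in short steps, each a Python script; the robot and the scene stay as the last script left them, time stands still between calls to the robot, and variables do not carry over. Pictures are saved under pics/ and viewed, at most 16 in all, crops included, and the job is handed in when it is done.

```bash
ls; mkdir -p pics; python3 - <<'E'
from workcell import bot
import cv2,numpy as np
for n in("scene","top"):
    c=bot.camera(n); cv2.imwrite(f"pics/{n}0.png",c["img"]); 
    R=cv2.Rodrigues(np.array(c["rvec"],float))[0]; print(n,np.round(-R.T@np.ravel(c["tvec"]),3),np.round(c["K"],1).tolist(),c["distortion"]);print(np.round(R,2))
c=bot.camera("wrist");cv2.imwrite("pics/wrist0.png",c["img"]);print(c["hand_eye"],bot.get_t(),bot.get_eef_rot())
E
```

```text
pics
scene [ 1.078 -0.135  0.869] [[516.3, 0.0, 279.8], [0.0, 516.3, 208.7], [0.0, 0.0, 1.0]] [-0.16559395  0.          0.          0.          0.        ]
[[ 0.25  0.97 -0.01]
 [ 0.79 -0.21 -0.58]
 [-0.56  0.14 -0.81]]
top [ 0.388 -0.014  1.222] [[463.0, 0.0, 274.2], [0.0, 463.0, 207.9], [0.0, 0.0, 1.0]] [-0.10890935  0.          0.          0.          0.        ]
[[ 0.02 -1.   -0.02]
 [-0.99 -0.02 -0.14]
 [ 0.14  0.02 -0.99]]
[[-6.75002636e-04 -9.61627263e-01 -2.74358437e-01  7.44709179e-02]
 [ 9.99999307e-01 -9.13766657e-04  7.42462172e-04  1.83613342e-04]
 [-9.64671458e-04 -2.74357746e-01  9.61627213e-01 -1.91528694e-01]
 [ 0.00000000e+00  0.00000000e+00  0.00000000e+00  1.00000000e+00]] 0.15 [[-9.46759044e-01  3.21942397e-01 -6.37301579e-04]
 [ 3.21942965e-01  9.46758238e-01 -1.25159449e-03]
 [ 2.00429189e-04 -1.39013316e-03 -9.99999014e-01]]
```

View pics/scene0.png

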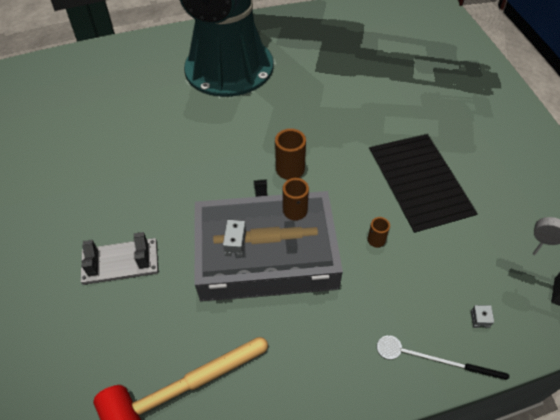

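View pics/top0.png

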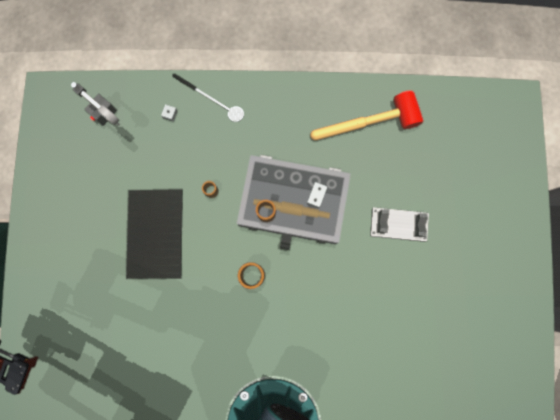

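The scene view shows the case in the middle. The middle-sized sleeve stands on its lid at (295,199) and the two-screw weight at (234,237). The V-stand is at (120,260) and the mat at (422,182). In the top view, the lid corners are about (250,156), (350,172), (340,242) and (239,227), the handle is at (286,241), the V-stand at (400,224) and the mat at (155,233).

```bash
cat > h.py <<'E'
from workcell import bot
import cv2,numpy as np
def shot(n,name=None):
    p,R=np.array(bot.get_tool_pos()),np.array(bot.get_eef_rot())
    c=bot.camera(n)
    if n=="wrist":
        T=np.eye(4);T[:3,:3]=R;T[:3,3]=p;T=T@np.array(c["hand_eye"]);c["Rwc"],c["o"]=T[:3,:3],T[:3,3]
    else:
        Q=cv2.Rodrigues(np.array(c["rvec"],float))[0];c["Rwc"]=Q.T;c["o"]=-Q.T@np.ravel(c["tvec"])
    if name: cv2.imwrite(f"pics/{name}.png",c["img"]);np.save(f"pics/{name}.npy",c,allow_pickle=True)
    return c
def load(name): return np.load(f"pics/{name}.npy",allow_pickle=True).item()
def plane(c,px,z):
    u=cv2.undistortPoints(np.array(px,float).reshape(-1,1,2),np.array(c["K"]),np.array(c["distortion"])).reshape(-1,2)
    d=np.c_[u,np.ones(len(u))]@c["Rwc"].T
    return (c["o"]+d*((z-c["o"][2])/d[:,2])[:,None])[:,:2]
def project(c,P):
    P=np.array(P,float).reshape(-1,3);Rcw=c["Rwc"].T
    return cv2.projectPoints(P,cv2.Rodrigues(Rcw)[0],-Rcw@c["o"],np.array(c["K"]),np.array(c["distortion"]))[0].reshape(-1,2)
def down(a):  # tool pointing down, closing (y) axis at world angle a
    y=np.array([np.cos(a),np.sin(a),0]);z=np.array([0,0,-1.]);return np.c_[np.cross(y,z),y,z]
E
python3 - <<'E'
from h import *
c=shot("top","top1")
r=lambda p,z:print(np.round(plane(c,p,z),3).tolist())
r([(250,156),(350,172),(340,242),(239,227)],.0685)
r([(286,241)],.07)
r([(265,211),(317,195)],.12)
r([(372,208),(428,212),(427,240),(371,237)],.012)
r([(128,189),(182,189),(182,278),(127,278)],.004)
print(bot.camera("wrist")["K"])
q=bot.get_joint_positions();print(q)
E
```

```text
[[0.682, 0.074], [0.645, -0.182], [0.466, -0.157], [0.498, 0.096]]
[[0.466, -0.023]]
[[0.533, 0.029], [0.575, -0.095]]
[[0.562, -0.249], [0.554, -0.399], [0.48, -0.395], [0.485, -0.246]]
[[0.601, 0.408], [0.604, 0.259], [0.367, 0.248], [0.362, 0.395]]
[[308.86922886   0.         286.71082577]
 [  0.         308.86922886 216.25432752]
 [  0.           0.           1.        ]]
[ 1.12788248e+00  3.59148239e-01  1.51087999e+00 -9.66197250e-06
  1.27245498e+00 -1.15120227e-01]
```

```bash
python3 - <<'E'
from h import *
bot.goto([0.50,-0.04,0.30],down(np.pi/2-.14))
shot("wrist","w_case"); print(bot.get_t(),np.round(bot.get_joint_positions(),2))
E
```

```text
2.75 [-0.22  0.13  1.56  0.    1.45 -1.65]
```

View pics/w_case.png

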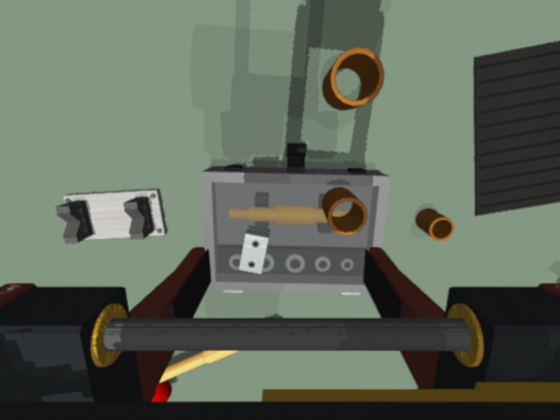

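The wrist view shows the whole case, with the handle at (296,155), the weight at (254,253) and the sleeve rim at (347,214). The arbor collar is seen through the lid near (290,214), and the V-stand at (115,215). I'll magnify the case for precise readings.

```bash
python3 - <<'E'
from h import *
i=load("w_case")["img"]
o=cv2.convertScaleAbs(cv2.resize(i[138:308,192:402],None,fx=3.5,fy=3.5,interpolation=cv2.INTER_CUBIC),alpha=1.4,beta=25);cv2.imwrite("pics/c1.png",o)
E
```

```text
(no output)
```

View pics/c1.png

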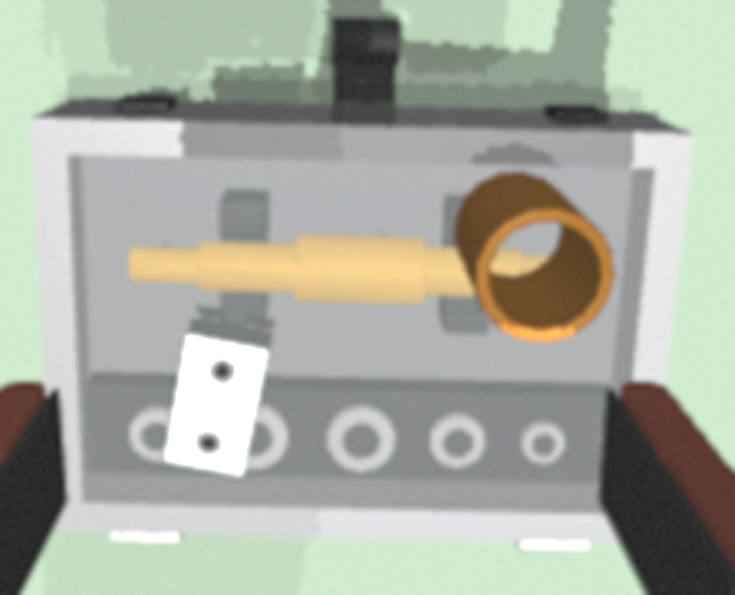

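```bash
python3 - <<'E'
from h import *
c=load("w_case")
f=lambda P,z:plane(c,(np.array(P,float).reshape(-1,2)+.5)/3.5-.5+[192,138],z)
L=f([(35,120),(690,133),(80,530),(612,542)],.0685);print("lid",np.round(L,4).tolist())
d=L[0]-L[1];print("front len",np.linalg.norm(d),"yaw",np.arctan2(-d[0],d[1]))
yaw=np.arctan2(-d[0],d[1]);X=np.array([np.cos(yaw),np.sin(yaw)]);Y=np.array([-X[1],X[0]])
print("back dist",(L[2:]-L[1])@X, (L[0]-L[1])@X)
C=(L[0]+L[1])/2+X*.09;print("C",C)
h=f([(333,35),(400,35),(336,90),(395,90)],.0655);print("handle",h.round(4).tolist(),((h-C)@np.c_[X,Y]).round(4).tolist())
s=f([(543,274),(473,274),(614,274),(543,207),(543,341)],.1385);print("sleeve",s.round(4).tolist(),((s[0]-C)@np.c_[X,Y]).round(4),np.linalg.norm(s[1]-s[2]),np.linalg.norm(s[3]-s[4]))
w=f([(188,333),(270,350),(243,476),(165,462)],.1065);print("weight",w.round(4).tolist(),w.mean(0),((w.mean(0)-C)@np.c_[X,Y]).round(4),[np.linalg.norm(w[i]-w[i-1]).round(4) for i in range(4)])
e=w[2]+w[3]-w[0]-w[1];print("w long axis ang",np.arctan2(e[1],e[0])); e=w[0]+w[3]-w[1]-w[2];print("short-axis ang",np.arctan2(e[1],e[0]))
P=lambda x,y:C+X*x+Y*y
tp=load("top1");sc=shot("scene","scene1")
pts=[[*P(-.09,.13),.0685],[*P(-.09,-.13),.0685],[*P(.09,.13),.0685],[*P(.09,-.13),.0685],[*P(-.122,0),.0655],[*s[0],.1385],[*w.mean(0),.1065]]
print("top proj",project(tp,pts).round(1).tolist());print("scene proj",project(sc,pts).round(1).tolist())
# sleeve/weight blob check & stand, mat in masks
for n,cc in(("w",c),("top",tp),("scene",sc)):
  hsv=cv2.cvtColor(cc["img"],cv2.COLOR_BGR2HSV)
  # plate: bright, low saturation
  m=cv2.inRange(hsv,(0,0,150),(180,50,255)) if 1 else 0
  k,_,st,ct=cv2.connectedComponentsWithStats(m)
  print(n,[(st[j].tolist()) for j in range(1,k) if 150<st[j][4]<20000])
E
```

```text
lid [[0.4672, -0.1517], [0.5081, 0.1015], [0.6449, -0.1705], [0.6832, 0.0588]]
front len 0.25642672064403477 yaw 2.9816644170535094
back dist [-0.17836089 -0.17971297] 1.2491089264352192e-17
C [ 0.39879274 -0.01076905]
handle [[0.4515, -0.0319], [0.4551, -0.0064], [0.4724, -0.0337], [0.4757, -0.0109]] [[-0.0554, 0.0125], [-0.0549, -0.0133], [-0.0764, 0.0109], [-0.0759, -0.0121]]
sleeve [[0.5357, 0.0281], [0.5323, 0.0046], [0.539, 0.052], [0.5125, 0.0301], [0.5597, 0.026]] [-0.1289 -0.0602] 0.047859252656677495 0.0473665895984244
weight [[0.5499, -0.1009], [0.5609, -0.0714], [0.6111, -0.09], [0.6009, -0.1191]] [ 0.58071399 -0.09533507] [-0.1931  0.0545] [np.float64(0.0541), np.float64(0.0315), np.float64(0.0535), np.float64(0.0308)]
w long axis ang -0.34840050275179574
short-axis ang -1.917750650095892
top proj [[338.4, 241.7], [236.1, 223.0], [326.1, 313.8], [222.2, 294.3], [289.3, 220.0], [265.3, 209.1], [316.7, 193.6]]
scene proj [[195.1, 201.9], [328.5, 190.9], [195.4, 134.5], [315.9, 125.1], [263.4, 210.7], [295.8, 187.5], [234.8, 232.7]]
w [[250, 0, 49, 31, 1279], [337, 121, 17, 31, 307], [239, 234, 30, 40, 800], [278, 292, 101, 25, 2220], [170, 352, 246, 48, 8537]]
top [[307, 182, 20, 25, 312], [83, 343, 20, 23, 200], [3, 362, 83, 58, 1578], [70, 382, 48, 38, 823]]
scene [[107, 0, 44, 10, 269], [24, 3, 31, 22, 274], [141, 13, 52, 14, 249], [483, 26, 25, 32, 189], [519, 61, 41, 63, 741], [224, 220, 20, 26, 367], [81, 242, 76, 40, 1314], [475, 305, 19, 17, 237], [377, 335, 88, 32, 706]]
```

```bash
cat >> h.py <<'E'
CY=-.1599; C=np.array([.5765,-.0394]); X=np.array([np.cos(CY),np.sin(CY)]); Y=np.array([-X[1],X[0]])
def loc(x,y): return C+X*x+Y*y
LID=.0685
S=dict(xy=np.array([.5357,.0281]),a=np.pi/2+CY,h=.026,mat=np.array([.54,.315]))
W=dict(xy=np.array([.5807,-.0953]),a=1.223,h=.005,mat=np.array([.43,.315]))
def transfer(o,src,dst,zs,zd,up=.21,dz=.0007):
    bot.ungrasp(); p=np.array(bot.get_tool_pos())
    bot.move_l([*src,up],.3,down(o["a"]))
    bot.move_l([*src,zs+o["h"]],.12)
    bot.grab(30);w=bot.get_gripper_width()
    f0=bot.get_wrist_force()[2]
    bot.move_l([*src,up],.15); print("width mm",w*88,bot.get_gripper_width()*88,"load",bot.get_wrist_force()[2]-f0)
    bot.move_l([*dst,up],.3)
    bot.move_l([*dst,zd+o["h"]+.02],.2);bot.move_l([*dst,zd+o["h"]+dz],.04);bot.sleep(.2)
    bot.ungrasp();bot.move_l([*dst,up],.2);print("t",bot.get_t())
E
python3 - <<'E'
from h import *
transfer(S,S["xy"],S["mat"],LID,.004)
E
```

```text
width mm 48.20173968130307 47.90963477694517 load -4.886252498390233
t 11.025
```

```bash
python3 - <<'E'
from h import *
transfer(W,W["xy"],W["mat"],LID,.004)
bot.move_l([.45,.30,.30],.3); shot("wrist","w_mat")
bot.goto([.46,-.30,.30],down(np.pi/2+CY)); c=shot("wrist","w_vs"); print(bot.get_t())
a=cv2.convertScaleAbs(c["img"][100:340,100:460],alpha=1.4,beta=20)
b=cv2.resize(load("w_mat")["img"],(360,270))
cv2.imwrite("pics/m2.png",np.vstack([cv2.resize(a,(480,320)),cv2.resize(b,(480,270))]))
E
```

```text
width mm 31.18730411516441 31.36191928494953 load -4.329069458293521
t 21.65
24.3583
```

View pics/m2.png

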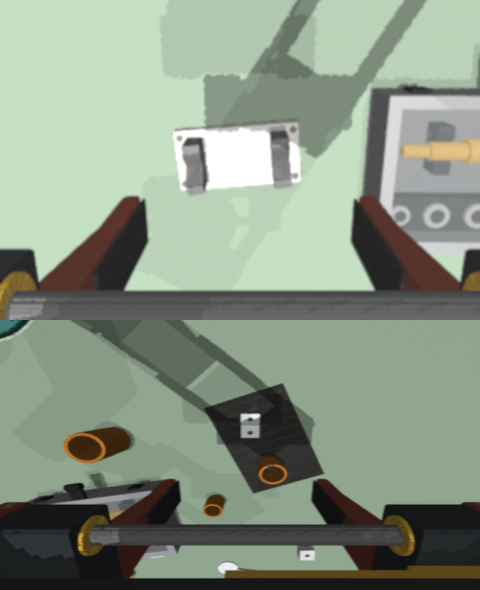

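Both parts stand upright on the mat, with the weight at about (250,425) and the sleeve at (272,474) in the lower panel. The V-stand plate spans about (175–300, 122–192) in the upper panel. I'll zoom in on it.

```bash
python3 - <<'E'
from h import *
i=load("w_vs")["img"]
cv2.imwrite("pics/c2.png",cv2.convertScaleAbs(cv2.resize(i[180:255,222:334],None,fx=7,fy=7,interpolation=cv2.INTER_CUBIC),alpha=1.1,beta=0))
E
```

```text
(no output)
```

View pics/c2.png

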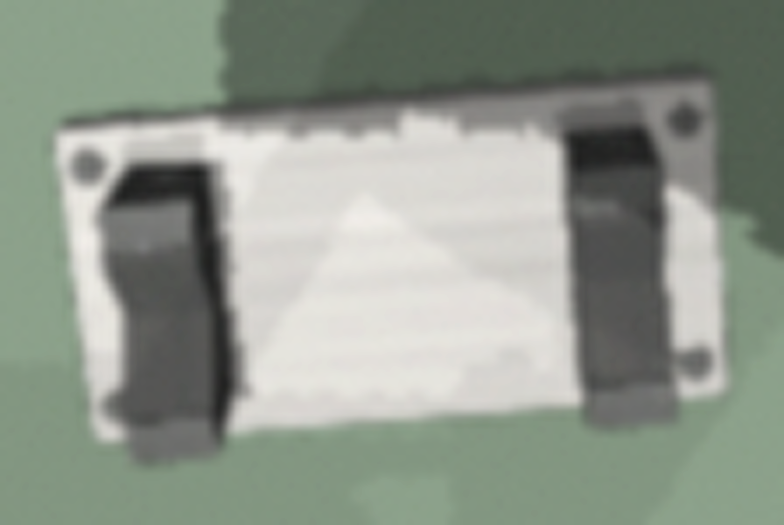

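```bash
python3 - <<'E'
from h import *
c=load("w_vs")
f=lambda P,z:plane(c,(np.array(P,float).reshape(-1,2)+.5)/7-.5+[222,180],z)
q=f([(58,130),(710,82),(725,393),(98,441)],.012)
print(q.round(4).tolist(),q.mean(0),[np.linalg.norm(q[i]-q[i-1]).round(4) for i in range(4)])
e=q[1]+q[2]-q[0]-q[3];print("yaw from long",np.arctan2(-e[0],e[1])); e=q[2]+q[3]-q[0]-q[1];print("from short",np.arctan2(e[1],e[0]))
B=[f(p,.053) for p in([(105,205),(192,203),(222,457),(132,463)],[(575,168),(655,165),(678,420),(585,428)])]
for b in B: print(b.round(4).tolist(),b.mean(0),[np.linalg.norm(b[i]-b[i-1]).round(4) for i in range(4)])
d=B[1].mean(0)-B[0].mean(0);print("mid",(B[0].mean(0)+B[1].mean(0))/2,np.linalg.norm(d),np.arctan2(-d[0],d[1]))
c=load("w_case");g=lambda P,z:plane(c,(np.array(P,float).reshape(-1,2)+.5)/3.5-.5+[192,138],z)
a=g([(296,268),(424,270),(131,265),(200,266)],.034);print("arbor collar",((a-C)@np.c_[X,Y]).round(4).tolist())
E
```

```text
[[0.4783, -0.3929], [0.4908, -0.2455], [0.5651, -0.2514], [0.5534, -0.3992]] [ 0.5218806  -0.32225266] [np.float64(0.0754), np.float64(0.1479), np.float64(0.0745), np.float64(0.1483)]
yaw from long -0.08197873581663478
from short -0.08230409411961069
[[0.4877, -0.3775], [0.4902, -0.3594], [0.547, -0.3639], [0.5453, -0.3834]] [ 0.51757246 -0.37107087] [np.float64(0.0579), np.float64(0.0182), np.float64(0.057), np.float64(0.0196)]
[[0.4955, -0.2792], [0.4976, -0.2626], [0.5543, -0.2653], [0.553, -0.2853]] [ 0.52509542 -0.27310253] [np.float64(0.0578), np.float64(0.0167), np.float64(0.0568), np.float64(0.0201)]
mid [ 0.52133394 -0.3220867 ] 0.09825676455911721 -0.07663937780122088
arbor collar [[-0.0224, -0.0267], [-0.0226, 0.0296], [-0.0223, -0.0991], [-0.0225, -0.0688]]
```

```bash
cat >> h.py <<'E'
AY=np.pi/2+CY
def hpos(t,dz=0):
    u,w=-.212,.003
    xy=loc(.09+u*np.cos(t)+w*np.sin(t),.0); return np.array([*xy,.0625-u*np.sin(t)+w*np.cos(t)-.019+dz])
def swing(t0,t1,n=10,v=.12):
    fm=0
    for t in np.linspace(t0,t1,n+1)[1:]:
        bot.move_l(hpos(t),v);fm=max(fm,np.linalg.norm(bot.get_wrist_force()))
    print("swing to",t1,"max F",fm,"grip w",bot.get_gripper_width()*88)
E
python3 - <<'E'
from h import *
bot.ungrasp()
bot.goto(hpos(0,.12),down(AY));bot.move_l(hpos(0),.15)
bot.grab(15);print(bot.get_gripper_width()*88,bot.get_wrist_force());swing(0,.35,2,.06);print(bot.get_wrist_force())
swing(.35,1.75,8)
bot.ungrasp();bot.move_l(hpos(1.75,.07),.2)
p=np.array(bot.get_tool_pos());p[:2]=loc(-.06,0);bot.move_l(p,.3);shot("wrist","w_open");print(bot.get_t())
E
```

```text
0.19978898364710465 [ 0.53160316 -0.40879243 -0.47049966]
swing to 0.35 max F 1.695378369786537 grip w 0.43272888434866974
[ 0.25009495  0.03336109 -0.75774113]
swing to 1.75 max F 0.8299973556399326 grip w 0.1481505347668186
35.9583
```

View pics/w_open.png

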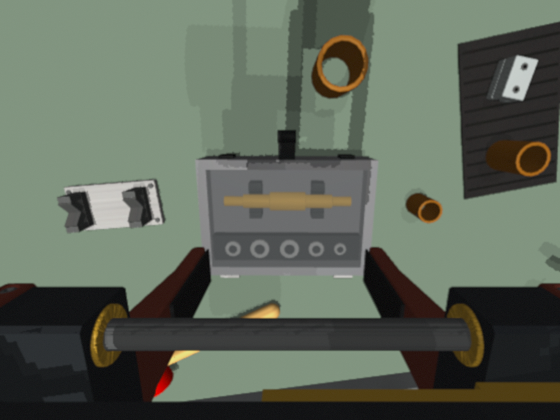

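The lid is still closed, with its handle at (287,140). The fingers closed on nothing (0.2 mm), so I missed the bar. I'll return and look just above it before gripping.

```bash
python3 - <<'E'
from h import *
c=load("w_open");print(plane(c,[(287,131),(287,141),(278,134),(296,134)],.0655).round(4).tolist(),loc(-.122,0))
bot.move_l(hpos(0,.08),.3); print(bot.get_tool_pos(),hpos(0,.08)); a=shot("wrist","a")["img"]
bot.move_l(hpos(0),.15); print(bot.get_tool_pos(),bot.get_wrist_force()); b=shot("wrist","b")["img"]; s=shot("scene","s")["img"]
cv2.imwrite("pics/m3.png",np.hstack([cv2.resize(np.vstack([a,b]),(400,600)),cv2.resize(s[100:310,150:290],(400,600))]))
E
```

```text
[[0.4488, -0.018], [0.4622, -0.0201], [0.4508, -0.031], [0.4548, -0.0062]] [ 0.45605633 -0.01997522]
[ 0.45803363 -0.02037427  0.12707663] [ 0.45605633 -0.01997522  0.1265    ]
[ 0.45715889 -0.02018041  0.04730731] [-0.36015075  0.30713662  0.3854494 ]
```

View pics/m3.png

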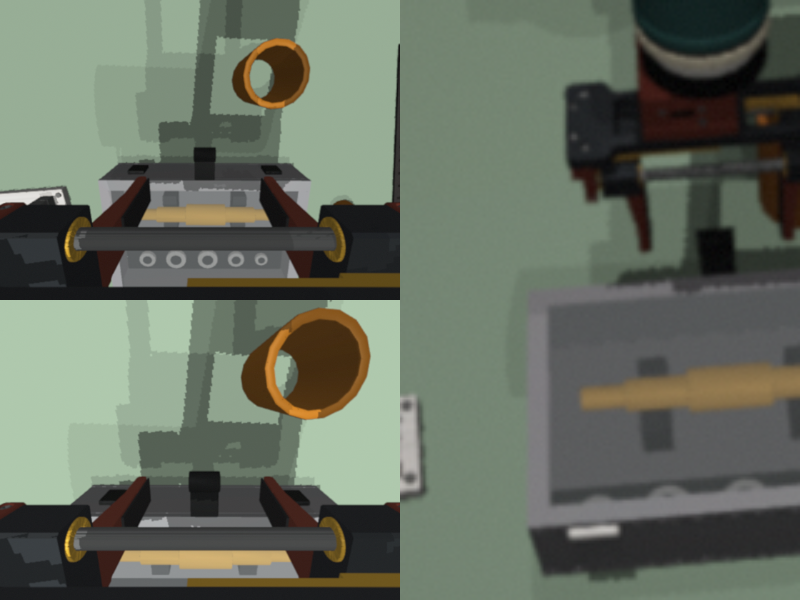

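```bash
python3 - <<'E'
from h import *
bot.sleep(.3);print(bot.get_tool_pos(),bot.get_eef_rot()[:,1] if hasattr(bot.get_eef_rot(),'shape') else bot.get_eef_rot(),bot.get_gripper_width())
bot.grab(15);print(bot.get_gripper_width()*88,bot.get_grip_force(),bot.get_wrist_force())
bot.sleep(.3);print(bot.get_gripper_width()*88,bot.get_grip_force(),bot.get_wrist_force())
w=shot("wrist","w_g")["img"];s=shot("scene","s_g")["img"]
cv2.imwrite("pics/m4.png",np.hstack([cv2.resize(w[200:420,150:420],(400,326)),cv2.resize(s[140:238,200:320],(400,326),interpolation=cv2.INTER_CUBIC)]))
E
```

```text
[ 0.45636474 -0.02002575  0.04691141] [ 1.59172233e-01  9.87250829e-01 -4.28034578e-05] 0.99963403923709
0.5966397906808703 0.0 [-0.3653763  -0.17830262  0.37057566]
0.06232805822630939 0.0 [0.48954934 0.69112098 0.97087152]
```

View pics/m4.png

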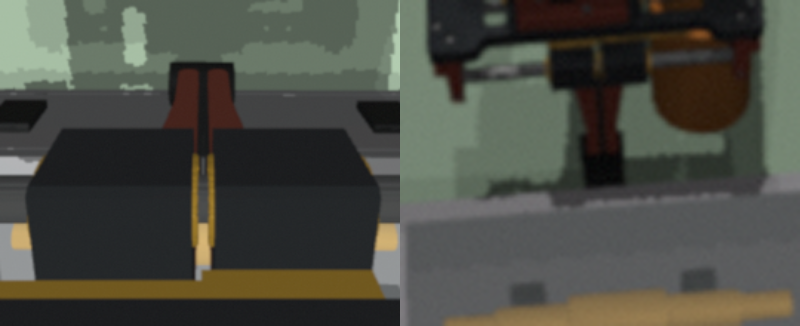

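```bash
python3 - <<'E'
from h import *
p=np.array(bot.get_tool_pos())
for n in("w_g","s_g"):
    c=load(n);print(n,project(c,[p,p+[0,0,.019],p+[0,0,.03],p+[-.02,0,0],[*loc(-.122,0),.0655],[*loc(-.122,0),.0745]]).round(1).tolist())
E
```

```text
w_g [[286.4, 245.0], [286.4, 256.4], [286.4, 264.2], [281.4, 216.3], [286.4, 256.4], [286.4, 262.7]]
s_g [[261.3, 190.2], [261.0, 184.4], [260.7, 180.9], [259.0, 182.7], [261.0, 184.4], [260.8, 181.6]]
```

```bash
python3 - <<'E'
from h import *
bot.ungrasp();bot.move_l(hpos(0,.05),.2);bot.grab(15);bot.sleep(.2);f0=np.array(bot.get_wrist_force());print(f0)
for dz in np.arange(.04,-.0131,-.004):
    bot.move_l(hpos(0,dz),.08);f=np.array(bot.get_wrist_force())-f0
    if abs(f[2])>3: break
print("TCP z",bot.get_tool_pos(),f,bot.get_t())
s=shot("scene","s_p")["img"];w=shot("wrist","w_p")["img"]
cv2.imwrite("pics/m5.png",np.hstack([cv2.resize(w[220:320,240:340],(400,400),interpolation=cv2.INTER_CUBIC),cv2.resize(s[150:220,225:295],(400,400),interpolation=cv2.INTER_CUBIC)]))
E
```

```text
[0.80825841 0.14204049 0.68364353]
TCP z [ 0.45646909 -0.02002481  0.0444332 ] [-7.52864451  1.28205565 29.34733633] 46.0083
```

View pics/m5.png

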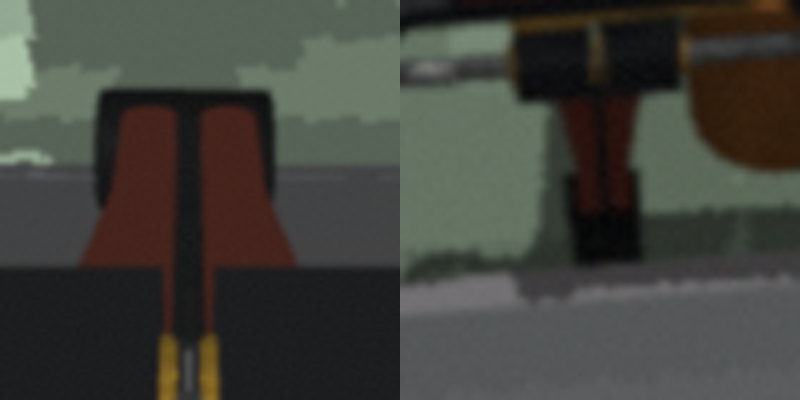

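The fingers are closed and their tips are resting on top of the bar. Contact came at a reported TCP z of about 0.0455, but the bar top should be at 0.0745. So the tips seem to end about 29 mm short of the reported TCP. I'll release, go 28 mm lower with the fingers open (clear under either reading) and check the width.

```bash
python3 - <<'E'
from h import *
bot.move_l(hpos(0,.03),.15);bot.ungrasp();print(bot.get_wrist_force())
for dz in (-.012,-.024):
    bot.move_l(hpos(0,dz),.12);bot.grab(10);bot.sleep(.15)
    print(dz,bot.get_gripper_width()*88,bot.get_grip_force(),np.round(bot.get_wrist_force(),1),bot.get_tool_pos())
    if dz>-.02:bot.ungrasp()
w=shot("wrist","w_h")["img"]; s=shot("scene","s_h")["img"];print(bot.get_t())
cv2.imwrite("pics/m6.png",np.hstack([cv2.resize(w[200:400,180:400],(440,400),interpolation=cv2.INTER_CUBIC),cv2.resize(s[150:220,232:295],(360,400),interpolation=cv2.INTER_CUBIC)]))
E
```

```text
[-0.61751053 -0.04752474 -0.32685867]
-0.012 25.363394563492356 9.999934136867523 [-3.  -4.9 -0.4] [ 0.45594616 -0.02043611  0.03447367]
-0.024 26.156748983484228 9.999742358922958 [-0.7 -5.9  0. ] [ 0.45596268 -0.02043586  0.02249631]
52.0083
```

View pics/m6.png

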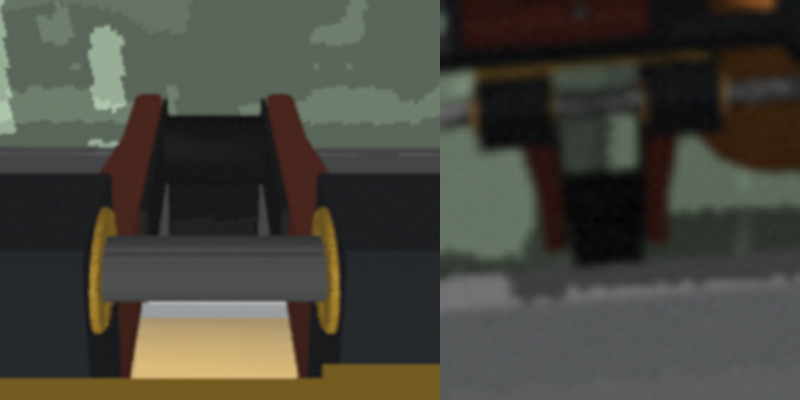

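The 26 mm width confirms it: the bar sits between the pads, and the true tips are about 28.5 mm above the reported TCP. I'll correct all heights by that amount and open the lid.

```bash
cat >> h.py <<'E'
DZ=-.0285
def swing(t0,t1,n=10,v=.12,dz=-.024):
    fm=0
    for t in np.linspace(t0,t1,n+1)[1:]:
        bot.move_l(hpos(t,dz),v);fm=max(fm,np.linalg.norm(bot.get_wrist_force()))
        w=bot.get_gripper_width()*88
        if not 23<w<29 or fm>35: print("STOP at",t,w,fm);return False
    print("swing to",t1,"max F",fm,"grip w",w,"t",bot.get_t());return True
E
python3 - <<'E'
from h import *
bot.grab(16)
if swing(0,.35,2,.06) and swing(.35,1.75,8,.15):
    bot.ungrasp();bot.move_l(hpos(1.75,.03),.2)
    bot.move_l([*loc(-.06,0),.31],.3);shot("wrist","w_open2");print(bot.get_t())
E
```

```text
swing to 0.35 max F 6.125834071397668 grip w 25.788503620987704 t 53.7583
swing to 1.75 max F 7.07926641826977 grip w 25.995316666581015 t 56.9583
59.275
```

View pics/w_open2.png

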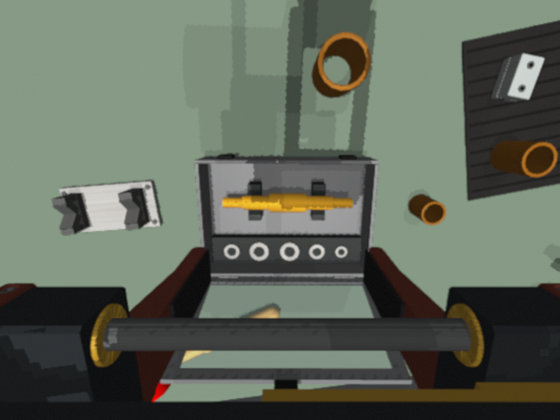

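The lid is open beyond upright, and the arbor is fully visible from about (222,203) to (353,203). Next I'll measure it with a colour mask and then pick it up.

```bash
python3 - <<'E'
from h import *
c=load("w_open2");hsv=cv2.cvtColor(c["img"],cv2.COLOR_BGR2HSV)
m=cv2.inRange(hsv,(12,120,80),(35,255,255));m[:180]=0;m[225:]=0;m[:,:212]=0;m[:,365:]=0
ys,xs=np.nonzero(m);print(xs.min(),xs.max(),len(xs))
q=(plane(c,np.c_[xs,ys],.034)-C)@np.c_[X,Y]
lo,hi=q[:,1].min(),q[:,1].max();print("ends y",lo,hi,"mid",(lo+hi)/2)
for a,b in((-.095,-.075),(-.02,.02),(.075,.095)):
    k=(q[:,1]>a)&(q[:,1]<b);print(a,q[k,0].min(),q[k,0].max(),q[k,0].mean())
# collar by column widths
cols=np.unique(xs);wd=[(xs==u).sum() for u in cols];print(list(zip(cols.tolist(),wd))[20:110:2])
E
```

```text
222 352 1819
ends y -0.10019307047764771 0.10192041593329697 mid 0.0008636727278246298
-0.095 -0.031042239868274295 -0.015100123212085028 -0.023499663723416195
-0.02 -0.0372633636105452 -0.00854054101438774 -0.022977222915107204
0.075 -0.029288157331529053 -0.014912021754721935 -0.022589435542872446
[(242, np.int64(12)), (244, np.int64(13)), (246, np.int64(13)), (248, np.int64(15)), (250, np.int64(15)), (252, np.int64(14)), (254, np.int64(14)), (256, np.int64(14)), (258, np.int64(14)), (260, np.int64(14)), (262, np.int64(14)), (264, np.int64(14)), (266, np.int64(14)), (268, np.int64(14)), (270, np.int64(19)), (272, np.int64(19)), (274, np.int64(19)), (276, np.int64(19)), (278, np.int64(19)), (280, np.int64(19)), (282, np.int64(19)), (284, np.int64(19)), (286, np.int64(19)), (288, np.int64(19)), (290, np.int64(19)), (292, np.int64(19)), (294, np.int64(19)), (296, np.int64(19)), (298, np.int64(19)), (300, np.int64(19)), (302, np.int64(19)), (304, np.int64(18)), (306, np.int64(14)), (308, np.int64(13)), (310, np.int64(14)), (312, np.int64(14)), (314, np.int64(14)), (316, np.int64(14)), (318, np.int64(14)), (320, np.int64(14)), (322, np.int64(14)), (324, np.int64(14)), (326, np.int64(14)), (328, np.int64(13)), (330, np.int64(14))]
```

```bash
cat >> h.py <<'E'
def settle(xy,z,lim=2.5,below=.005,step=.001):
    bot.move_l([*xy,z+.02],.15);bot.move_l([*xy,z+.004],.05);bot.sleep(.2);f0=bot.get_wrist_force()[2]
    for d in np.arange(.003,-below-1e-6,-step):
        bot.move_l([*xy,z+d],.03);f=bot.get_wrist_force()[2]-f0
        if f>lim: break
    print("settle d",d,"F",f,"tcp",bot.get_tool_pos(),"t",bot.get_t())
E
python3 - <<'E'
from h import *
g=loc(-.0225,.0009);bot.move_l([*g,.25],.3,down(CY))
bot.move_l([*g,.05],.25);bot.move_l([*g,-.0115],.08);f0=bot.get_wrist_force();print("F",f0)
bot.grab(40);print("w",bot.get_gripper_width()*88,bot.get_grip_force())
if not 27<bot.get_gripper_width()*88<33: raise SystemExit("bad")
bot.move_l([*g,.03],.08);bot.move_l([*g,.13],.2);bot.sleep(.2);print("load",np.array(bot.get_wrist_force())-f0,"moment",bot.get_ft_torque())
v=np.array([.5217,-.3222])
bot.move_l([*v,.13],.25,down(-.082));settle(v,.0065)
shot("wrist","w_seat");s=shot("scene","s_seat");print(bot.get_t())
E
```

```text
F [ 0.08977836 -0.51647256 -0.04087631]
w 28.215319831343592 39.99981880187988
load [ 0.13572739  1.00994054 -8.51808173] moment [-0.10032303  0.09193301 -0.00950747]
settle d 0.0 F 6.287407500284475 tcp [ 0.52169092 -0.32221578  0.00692392] t 69.1417
69.2417
```

The pads are on the arbor, it is off the gripper's load at the nominal seat height, and the seat carries about 6 N. I'll release it and look.

```bash
python3 - <<'E'
from h import *
bot.ungrasp();bot.sleep(.1);bot.move_l([.5217,-.3222,.15],.2)
bot.goto([.45,-.25,.27],down(AY));w=shot("wrist","w_vs2");print(bot.get_t())
cv2.imwrite("pics/c3.png",cv2.convertScaleAbs(cv2.resize(w["img"][130:290,150:430],None,fx=2.8,fy=2.8,interpolation=cv2.INTER_CUBIC),alpha=1.1))
hsv=cv2.cvtColor(w["img"],cv2.COLOR_BGR2HSV);m=cv2.inRange(hsv,(12,120,80),(35,255,255))
k,l,st,ct=cv2.connectedComponentsWithStats(m);j=[i for i in range(1,k) if st[i][4]>300];print(st[j].tolist())
V=np.array([.5219,-.3222]);a=-.082;M=np.c_[[np.cos(a),np.sin(a)],[-np.sin(a),np.cos(a)]]
for i in j:
    y,x=np.nonzero(l==i);q=(plane(w,np.c_[x,y],.052)-V)@M;print(q.min(0),q.max(0),(q.min(0)+q.max(0))/2)
    print([(round(float(b),3),round(float(np.ptp(q[abs(q[:,1]-b)<.003,0])),4)) for b in np.arange(-.095,.1,.01)])
E
```

```text
72.6
[[526, 55, 34, 62, 619], [172, 233, 144, 23, 2088], [91, 306, 23, 60, 428], [460, 307, 24, 59, 418], [262, 355, 298, 46, 4048]]
[-0.20983688  0.36957764] [-0.13984555  0.4148097 ] [-0.17484121  0.39219367]Traceback (most recent call last):
  File "<stdin>", line 10, in <module>
    return _methods._ptp(a, axis=axis, out=out, **kwargs)
           ~~~~~~~~~~~~~^^^^^^^^^^^^^^^^^^^^^^^^^^^^^^^^^
    umr_maximum(a, axis, None, out, keepdims),
    ~~~~~~~~~~~^^^^^^^^^^^^^^^^^^^^^^^^^^^^^^
ValueError: zero-size array to reduction operation maximum which has no identity
```

View pics/c3.png

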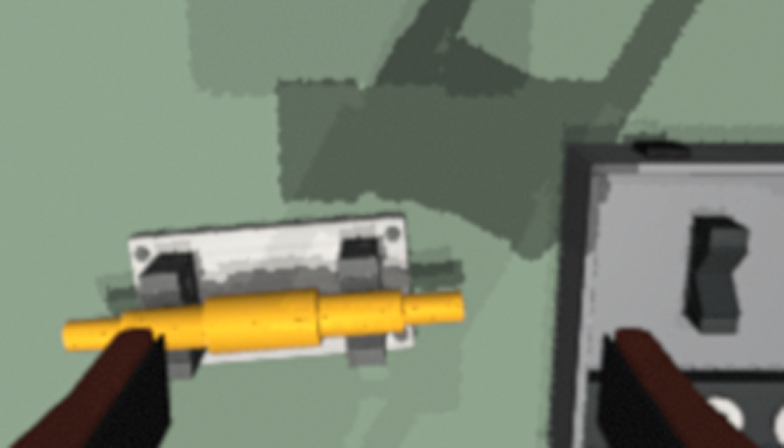

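The arbor lies level in both Vs, with its collar at about (204–320, 322) in the crop. I'll check how well it is centred.

```bash
python3 - <<'E'
from h import *
w=load("w_vs2");V=np.array([.5219,-.3222]);a=-.082;M=np.c_[[np.cos(a),np.sin(a)],[-np.sin(a),np.cos(a)]]
hsv=cv2.cvtColor(w["img"],cv2.COLOR_BGR2HSV);m=cv2.inRange(hsv,(12,120,80),(35,255,255));m[:228]=0;m[260:]=0;m[:,:168]=0;m[:,320:]=0
y,x=np.nonzero(m);q=(plane(w,np.c_[x,y],.052)-V)@M
print("arbor ends",q[:,1].min(),q[:,1].max(),"mid",(q[:,1].min()+q[:,1].max())/2)
f=lambda P,z:((plane(w,(np.array(P,float)+.5)/2.8-.5+[150,130],z)-V)@M).round(4).tolist()
print("collar edges",f([(206,325),(321,318)],.052))
print("blocks top L,R",f([(141,277),(178,277),(345,262),(380,262)],.053),"plate",f([(131,237),(406,215),(413,347)],.012))
h=[int(i) for i in [(x==u).sum() for u in range(172,317)]];print(h)
E
```

```text
arbor ends -0.10299746102323186 0.10044202016479603 mid -0.0012777204292179142
collar edges [[0.0001, -0.0295], [0.001, 0.0288]]
blocks top L,R [[-0.0281, -0.0579], [-0.0266, -0.0396], [-0.0278, 0.0436], [-0.0264, 0.0608]] plate [[-0.0385, -0.0727], [-0.0389, 0.0756], [0.0372, 0.074]]
[4, 8, 10, 10, 10, 10, 10, 10, 11, 11, 11, 11, 11, 11, 11, 11, 10, 9, 8, 8, 7, 6, 7, 7, 7, 7, 7, 7, 7, 8, 8, 9, 11, 12, 11, 10, 13, 15, 15, 15, 16, 16, 16, 16, 16, 16, 16, 16, 16, 16, 17, 18, 19, 20, 20, 20, 20, 20, 20, 21, 21, 21, 20, 20, 20, 20, 20, 20, 20, 20, 20, 20, 21, 21, 21, 21, 20, 20, 20, 20, 20, 20, 20, 20, 21, 21, 21, 21, 21, 20, 20, 19, 17, 15, 15, 15, 15, 15, 15, 15, 15, 15, 16, 16, 16, 16, 16, 16, 16, 16, 16, 16, 16, 16, 16, 15, 15, 14, 15, 15, 15, 14, 12, 11, 11, 11, 11, 11, 11, 11, 11, 11, 11, 10, 11, 11, 11, 11, 11, 11, 11, 11, 10, 6, 0]
```

Collar mid and block mid agree to within measurement error (about 2 mm), so I'll leave it. Now I'll close the lid.

```bash
python3 - <<'E'
from h import *
bot.move_l([*loc(-.02,0),.31],.3)
bot.move_l(hpos(1.75,.04),.3);bot.move_l(hpos(1.75,-.024),.12);bot.grab(16);w=bot.get_gripper_width()*88;print("w",w)
if 23<w<29 and swing(1.75,.3,8,.15) and swing(.3,0,2,.08):
    print(np.round(bot.get_wrist_force(),1))
    bot.move_l(hpos(-.012,-.024),.03);print(np.round(bot.get_wrist_force(),1))
    bot.move_l(hpos(-.002,-.024),.03);bot.ungrasp();bot.move_l(hpos(0,.1),.2)
    bot.move_l([.47,.10,.30],.3)
    shot("wrist","w_closed");print(bot.get_t())
E
```

```text
w 25.817238004286125
swing to 0.3 max F 6.84990201519785 grip w 26.05887993122259 t 79.1417
swing to 0 max F 6.604339610478451 grip w 25.86460719470901 t 80.2417
[ 0.2 -5.8 -3.1]
[-1.3 -5.9  7.7]
83.4167
```

View pics/w_closed.png

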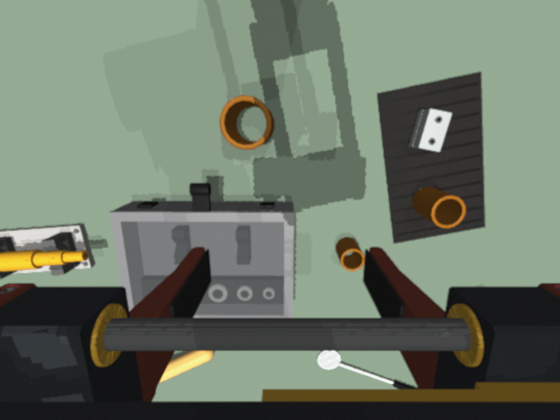

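The lid is closed; pressing on it gave a firm reaction. The sleeve stands at (448,211) and the weight at (432,130), both on the mat. I'll check their positions and return them.

```bash
python3 - <<'E'
from h import *
c=load("w_closed");print(plane(c,[(449,211)],.074),S["mat"],plane(c,[(433,131)],.042),W["mat"])
W["h"]=-.0215;S["h"]=-.0025
transfer(W,W["mat"],W["xy"],.004,LID,up=.18)
E
```

```text
[[0.54016567 0.31666624]] [0.54  0.315] [[0.4310739  0.31257347]] [0.43  0.315]
width mm 31.976752851540528 31.550457790487794 load -4.937039139168486
t 93.725
```

```bash
python3 - <<'E'
from h import *
transfer(S,S["mat"],S["xy"],.004,LID,up=.18)
bot.goto([.50,-.04,.30],down(np.pi/2-.14)); c=shot("wrist","w_end");print(bot.get_t())
cv2.imwrite("pics/end.png",cv2.convertScaleAbs(cv2.resize(c["img"][138:308,192:402],None,fx=3.5,fy=3.5,interpolation=cv2.INTER_CUBIC),alpha=1.4,beta=25))
E
```

```text
width mm 47.746137840372874 47.873757315013044 load -5.020447216842375
t 102.5083
103.1833
```

View pics/end.png

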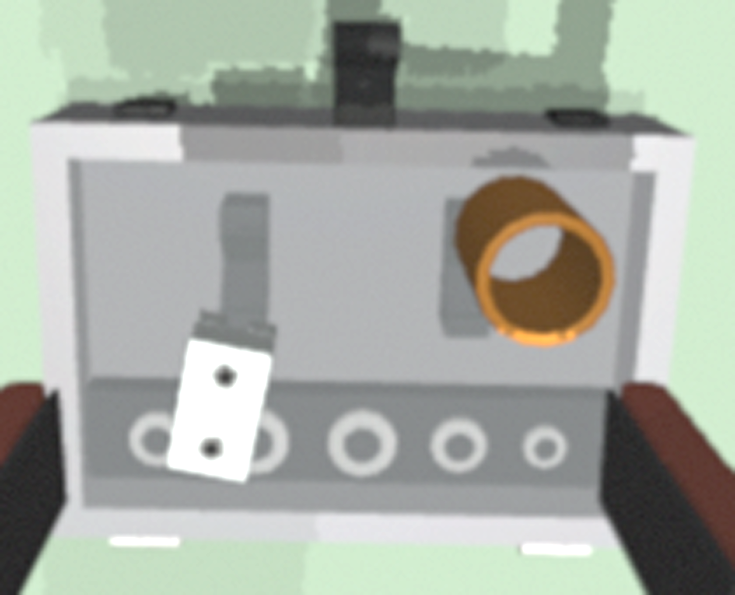

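Both parts are back where they stood. Compared with the first crop, everything including the case is shifted by the same 3 px or so. Handing in.

```bash
python3 -c "
from workcell import bot
print(bot.finish_job(),bot.get_t())"
```

```text
the job is handed in; nothing more can be done
the job is handed in; nothing more can be done
```

I handed the job in at about 103 s: the arbor lies in the V-blocks with its collar midway to within about 2 mm, the lid is closed, and the sleeve and weight are back upright on it where they stood; an early missed grip on the handle and a test press on it (29 N at the wrist) did no visible harm.

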